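# Click-test the padlocks and put the one that will not latch in the drawer

## Task

One of the three open padlocks in the wooden tray no longer latches: squeeze their shackles home to find out which. Leave the two good ones snapped shut and lying flat in the tray, and lay the one that springs open again flat on the floor of the half-open drawer. Set it down rather than drop it, and leave the other things on the ledge where they are.

Things in the scene. Friction and masses are not known exactly. Their poses are not given: they have to be found in the camera images.
- lock_a: open brass padlock A, flat, like the other two: block 30 (x) x 40 (y) x 22 mm (z) with a 6 mm round steel shackle, a U 28 mm wide, out of its +x face at mid height (11 mm up). Origin: centre of the block's underside, x towards the shackle, z up. Open, the crown is 53 mm from the origin (68 mm over all); shut about 45.5 mm. 0.17 kg. Starts in the tray in a row with the others
- lock_b: open brass padlock B, flat, like the other two: block 30 (x) x 40 (y) x 22 mm (z) with a 6 mm round steel shackle, a U 28 mm wide, out of its +x face at mid height (11 mm up). Origin: centre of the block's underside, x towards the shackle, z up. Open, the crown is 53 mm from the origin (68 mm over all); shut about 45.5 mm. 0.17 kg. Starts in the tray in a row with the others
- lock_c: open brass padlock C, flat, like the other two: block 30 (x) x 40 (y) x 22 mm (z) with a 6 mm round steel shackle, a U 28 mm wide, out of its +x face at mid height (11 mm up). Origin: centre of the block's underside, x towards the shackle, z up. Open, the crown is 53 mm from the origin (68 mm over all); shut about 45.5 mm. 0.17 kg. Starts in the tray in a row with the others
- shackle_a (a joint): how far padlock A's shackle is pushed in, m: 0 open, 0.010 fully home. A spring pushes it out with 6 to 7 N. Let go after being pushed fully home, a good padlock stays shut at about 0.0075, and pushing does not reopen it; in one of the three (varies) the catch is worn and it springs back to 0. Squeezing crown and block end together with 10 to 20 N takes it home
- shackle_b (a joint): how far padlock B's shackle is pushed in, m: 0 open, 0.010 fully home. A spring pushes it out with 6 to 7 N. Let go after being pushed fully home, a good padlock stays shut at about 0.0075, and pushing does not reopen it; in one of the three (varies) the catch is worn and it springs back to 0. Squeezing crown and block end together with 10 to 20 N takes it home
- shackle_c (a joint): how far padlock C's shackle is pushed in, m: 0 open, 0.010 fully home. A spring pushes it out with 6 to 7 N. Let go after being pushed fully home, a good padlock stays shut at about 0.0075, and pushing does not reopen it; in one of the three (varies) the catch is worn and it springs back to 0. Squeezing crown and block end together with 10 to 20 N takes it home
- tray: shallow wooden tray, fixed, 150 (x) x 175 (y) x 18 mm high, walls and floor 5 mm. The padlocks lie on its floor side by side along y, 48 mm from centre to centre: only about 8 mm between neighbours, too little for a finger, but about 30 mm or more free at both ends (shackle end and block end) of each. Shackles point to the tray's +x. Origin: centre of its underside, z up
- mat: cork mat, fixed flat on the ledge, 160 (x) x 180 (y) x 4 mm thick: a clear place to put things down. Tray and mat may be either way round, left and right. Origin: centre of its underside, z up
- drawer_floor (a point): on the floor of the half-open drawer, mid-width, 42 mm behind the inside of its front. x to the drawer's back, y to its left seen from the robot, z up. Floor 22 mm above the ledge; inside width 98 mm; walls 36 mm, front 45 mm above the floor. From 37 to 47 mm behind this point on the chest's top covers it (underside 68, top 80 mm above the ledge). Slides with 1 N friction
- bowl: green ceramic key bowl, 130 mm across, 50 mm high, origin centre of its underside; bystander
- keys: two small steel keys lying flat on a split ring, ring 29 mm across, keys reach 60 mm from the ring's centre (the origin); bystander
- bike_light: black plastic bicycle light, 64 x 34 x 32 mm, origin centre of its underside; bystander
- shoehorn: bone-handled steel shoehorn between tray and mat, 215 mm long along its x (from -93 to +122 mm), 16 mm high; bystander
- glasses_case: dark brown spectacle case, 62 x 158 x 40 mm, origin centre of its underside; bystander
- polish_tin: round shoe-polish tin, 72 mm across, 22 mm high, origin centre of its underside; bystander
There are look-alikes about, which are no part of the job. Of the things shaped like the tray, the wooden one is meant.

How it is judged:
At the end, for the whole second after the job is handed in: Two padlocks are shut (shackle more than 6 mm in; 10 is fully home) and lie flat in the tray; the remaining padlock, with its shackle sprung out (less than 2 mm in), lies flat on the drawer's floor, the centre of its block between the drawer's walls; all flat within 0.15 rad, released and at rest (((value of joint shackle_a below 0.002 m and x of lock_a in the frame of drawer_floor between -0.042 and 0.11 m and y of lock_a in the frame of drawer_floor between -0.049 and 0.049 m and z of lock_a in the frame of drawer_floor below 0.01 m and angle between each of lock_a, lock_b, lock_c's own z axis and vertical below 0.15 rad and linear speed of each of lock_a, lock_b, lock_c below 0.02 m/s and value of joint each of shackle_b, shackle_c above 0.006 m and x of lock_b in the frame of tray between -0.07 and 0.07 m and y of lock_b in the frame of tray between -0.0825 and 0.0825 m and z of each of lock_b, lock_c in the frame of tray below 0.013 m and x of lock_c in the frame of tray between -0.07 and 0.07 m and y of lock_c in the frame of tray between -0.0825 and 0.0825 m) or (value of joint shackle_b below 0.002 m and x of lock_b in the frame of drawer_floor between -0.042 and 0.11 m and y of lock_b in the frame of drawer_floor between -0.049 and 0.049 m and z of lock_b in the frame of drawer_floor below 0.01 m and angle between each of lock_a, lock_b, lock_c's own z axis and vertical below 0.15 rad and linear speed of each of lock_a, lock_b, lock_c below 0.02 m/s and value of joint each of shackle_a, shackle_c above 0.006 m and x of lock_a in the frame of tray between -0.07 and 0.07 m and y of lock_a in the frame of tray between -0.0825 and 0.0825 m and z of each of lock_a, lock_c in the frame of tray below 0.013 m and x of lock_c in the frame of tray between -0.07 and 0.07 m and y of lock_c in the frame of tray between -0.0825 and 0.0825 m) or (value of joint shackle_c below 0.002 m and x of lock_c in the frame of drawer_floor between -0.042 and 0.11 m and y of lock_c in the frame of drawer_floor between -0.049 and 0.049 m and z of lock_c in the frame of drawer_floor below 0.01 m and angle between each of lock_a, lock_b, lock_c's own z axis and vertical below 0.15 rad and linear speed of each of lock_a, lock_b, lock_c below 0.02 m/s and value of joint each of shackle_a, shackle_b above 0.006 m and x of lock_a in the frame of tray between -0.07 and 0.07 m and y of lock_a in the frame of tray between -0.0825 and 0.0825 m and z of each of lock_a, lock_b in the frame of tray below 0.013 m and x of lock_b in the frame of tray between -0.07 and 0.07 m and y of lock_b in the frame of tray between -0.0825 and 0.0825 m))); the robot touches nothing.
It fails at once if a bystander (bowl, keys, bicycle light, shoehorn, spectacle case, polish tin) is moved by more than 30 mm (distance of any of bowl, keys, bike_light, shoehorn, glasses_case, polish_tin from where it was at the start of the episode above 0.03 m).
It fails at once if a padlock is thrown or dropped (faster than 0.6 m/s, a fall of about 18 mm, while the fingers do not touch it) ((linear speed of lock_a above 0.6 m/s and contact force between lock_a and the fingers below 0.01 N) or (linear speed of lock_b above 0.6 m/s and contact force between lock_b and the fingers below 0.01 N) or (linear speed of lock_c above 0.6 m/s and contact force between lock_c and the fingers below 0.01 N)).
It also fails if it takes over 61 s, if anything falls off the work surface, if the arm or the gripper's body presses on something with over 40 N, if the wrist force passes 120 N, or if a joint passes its speed limit or range.

## Robot

A 6-joint arm with a two-finger parallel gripper is mounted at the origin on the work surface. World frame = base frame: x ahead of the robot, y to its left, z up, the work surface at z = 0. Lengths are in m, angles in rad, forces in N, time in s.
With the tool pointing down it reaches from about 0.3 to 0.875 m from the base axis. Payload 6.4 kg.
Tool frame: the origin (TCP) lies on the centre line of the jaws, within the pads' length; the fingertips stand robot.tip_extent ahead of it and the grasp point (between the pads) lies 6 mm ahead of it (robot.tip_extent is the distance from the TCP to the fingertips, in m); z points along the fingers, y is the direction in which the jaws open and shut (so a half turn about z gives the same grasp; the last joint's range is limited). The gripper opens to 88 mm and grips with 3 to 60 N. Pads are 18 mm wide; open, the fingers measure 123 mm over their backs; the gripper's body (75 mm by 187 mm) begins 45 mm behind the grasp point.
Start: joints at [0.91, 0.181, 1.607, -0, 1.354, -0.206], TCP at [0.253, 0.517, 0.264] pointing down, gripper open.
Joint ranges: [-2.99, 2.99], [-0.89, 2.07], [0.3, 2.58], [-1.14, 4.28], [0, 2.63], [-3.12, 3.12]. Speed limits (rad/s): [2.57, 2.57, 3.01, 3.14, 3.14, 3.14].

## Interface

Orientations are given as a unit quaternion [x, y, z, w].
In Python, from workcell import get_state, optics, job, robot gives the robot as it stands.
- The arm moves only by the shell command python3 -m crank 'ROWS' [FORCE]. ROWS is JSON, a list of rows, each a list of 3 entries, a list of its own where there are three numbers: the gripper command: -1 is fully open, 1 is shut, values between are in proportion, then the shift along the tool's x, y, z in m, then the turn, a rotation vector about the tool's x, y, z in degrees. In form: [[fingers, [dx, dy, dz], [wx, wy, wz]], ...]. A call has 1 to 20 rows; each row shifts and turns the pose as measured when the row begins, along the tool's axes as they then stand; what a row does not reach is not made up. A row lasts 1/8 s, in which the tool goes at most 62.5 mm and 10.7 degrees, less where a joint would pass 70% of its speed; a pose out of reach is approached as far as the arm can. A call is refused whole if a number of a shift passes 0.0625 or a number of a turn 10.7, either way. A call with a gripper value outside its range is refused whole. The fingers move at their own pace and stop on an object; FORCE is the grip in N (left out, the last holds). Time passes only in rows, so rows that do not move let the fingers close. It gives the time, the measured TCP pose, the force and the opening at its end, in the units of the state.
- get_state(): the state, without advancing time (a new reading comes with each control period).
- optics.camera(name): name is "scene" or "top"; returns a dict with "color" (420x560x3 uint8, red, green, blue), "K" (3x3 intrinsics, pixels), "k1" (the pictures are not rectified: a ray, as slopes to the right and down, at radius r is drawn at 1 + k1 r^2 times it, then the intrinsics apply), "position" and "attitude" of the camera in the world. Camera axes: x right, y down, z forward; pixel columns grow to the right and rows downward; lengths in m; the calibration is good to about 2 mm. A picture is of the moment at which its call begins. There is no depth.
- job.job_done(): hands the job in, once; it reports no verdict.
The state is a dict: "time_s": time; "joints": joint angles; "qd": joint speeds; "effort": joint torques, N m; "eef_pos": TCP position; "eef_rot": TCP orientation; "force": force on the tool from outside, world axes, zero at the start; "wrist_torque": the same for the moment, N m; "finger_gap": opening from 0.0 (shut) to 1.0 (fully open).
Only numpy, scipy, OpenCV 4.12 (cv2) and the standard library are available. Lean on these libraries where they do the work, as an engineer would, in place of code of your own. Each camera call takes 0.05 s, during which the arm holds its last target.

## Working session

There is one attempt and no reset: what is moved stays moved. The work goes in short steps, Python scripts to look and compute and a shell command to move; the robot and the scene stay as the last step left them, time stands still between calls to the robot, and variables do not carry over. Pictures are saved under pics/ and viewed, and the job is handed in when it is done.

```bash
ls; mkdir -p pics; python3 - <<'E'
from workcell import get_state, optics, job, robot
import cv2
print(get_state()); print(robot.tip_extent, [a for a in dir(robot) if a[0]!='_'])
for n in ("scene","top"):
    c=optics.camera(n); cv2.imwrite(f"pics/{n}0.png",c["color"][:,:,::-1]); print(n,c["K"],c["k1"],c["position"],c["attitude"])
E
```

```text
pics
{'time_s': 0.0, 'joints': array([ 9.09689631e-01,  1.81528766e-01,  1.60799807e+00, -1.70277756e-05,
        1.35377343e+00, -2.06286390e-01]), 'qd': array([ 4.49041889e-05, -1.83862795e-04, -2.47272138e-03,  2.92360369e-04,
       -1.13856664e-03,  2.28134614e-05]), 'effort': array([-8.34194016e-04, -4.33873987e+01, -3.41842961e+01,  7.01446342e-02,
        3.85641691e-02, -1.16363381e-04]), 'eef_pos': array([0.25227534, 0.5161633 , 0.26282179]), 'eef_rot': array([ 2.25453240e-01,  9.74253616e-01, -7.78252744e-04, -3.51250219e-04]), 'force': array([0.72478487, 0.47187901, 0.31967904]), 'wrist_torque': array([-0.01575589,  0.00650592,  0.03987777]), 'finger_gap': 1.0031374886657816}
0.025 ['IKError', 'tip_extent']
scene [[439.77184653   0.         275.40049471]
 [  0.         439.77184653 206.10351169]
 [  0.           0.           1.        ]] 0.031196395142026902 [ 1.33850268 -0.50252477  0.79175683] [ 0.79576991  0.43696074 -0.21119669 -0.36223131]
top [[389.59693396   0.         283.75069138]
 [  0.         389.59693396 213.64909512]
 [  0.           0.           1.        ]] -0.018785434131559534 [ 0.38598287 -0.0418571   1.04705541] [ 0.70614036 -0.70124249  0.07039635 -0.06833091]
```

View pics/scene0.png

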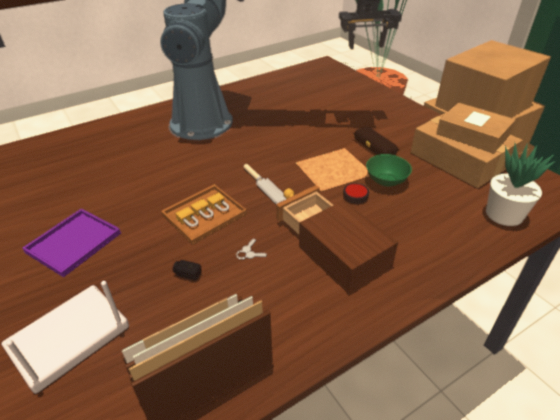

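View pics/top0.png

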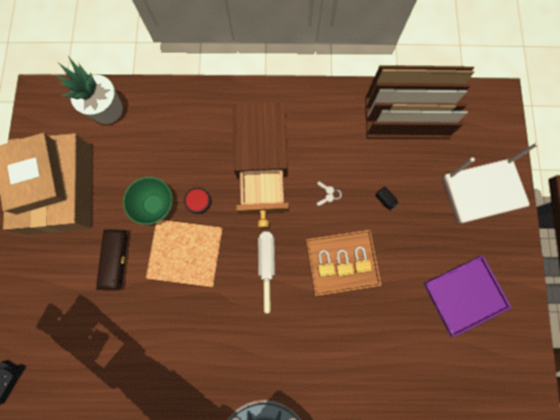

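The top view shows the tray at about (343,262) with three locks, shackles upward (+x). The drawer opening is at (262,188) and the shoehorn at (266,270). I'll zoom in to measure them.

```bash
cat > h.py <<'E'
import numpy as np, cv2
from scipy.spatial.transform import Rotation as R
from workcell import get_state, optics
def cam(n):
    return optics.camera(n)
def p2w(c,u,v,z):
    K=np.array(c["K"]);d=np.array([[[u,v]]],float)
    x=cv2.undistortPoints(d,K,np.array([c["k1"],0,0,0]))[0,0]
    r=R.from_quat(c["attitude"]).apply([x[0],x[1],1.]); p=np.array(c["position"])
    return p+r*(z-p[2])/r[2]
def w2p(c,P):
    Rm=R.from_quat(c["attitude"]).inv(); q=Rm.as_matrix(); t=-q@np.array(c["position"])
    return cv2.projectPoints(np.array(P,float).reshape(-1,1,3),cv2.Rodrigues(q)[0],t,np.array(c["K"]),np.array([c["k1"],0,0,0]))[0].reshape(-1,2)
def crop(c,name,x0,y0,w,h,s):
    im=c["color"][y0:y0+h,x0:x0+w,::-1]
    cv2.imwrite("pics/"+name,cv2.resize(im,None,fx=s,fy=s,interpolation=cv2.INTER_CUBIC))
E
python3 - <<'E'
from h import *
c=cam("top"); crop(c,"t1.png",300,220,90,80,8); crop(c,"d1.png",220,160,80,60,8)
s=cam("scene"); crop(s,"s1.png",155,175,100,70,8); crop(s,"s2.png",265,180,100,70,8)
E
```

```text
(no output)
```

View pics/t1.png

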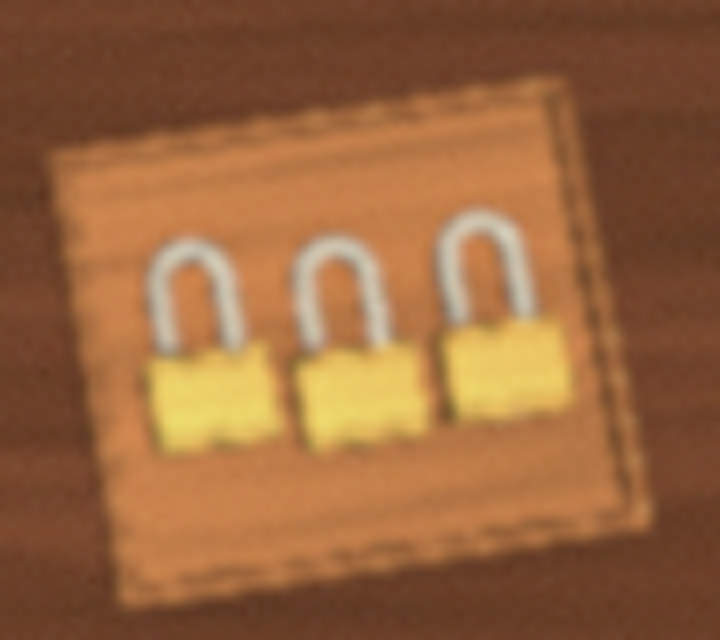

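View pics/d1.png

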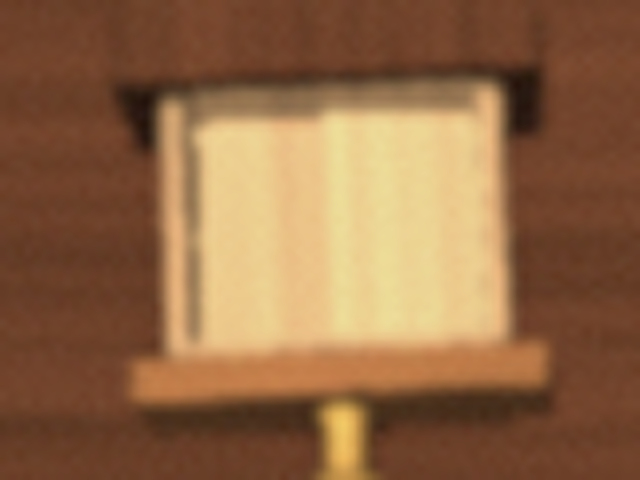

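View pics/s1.png

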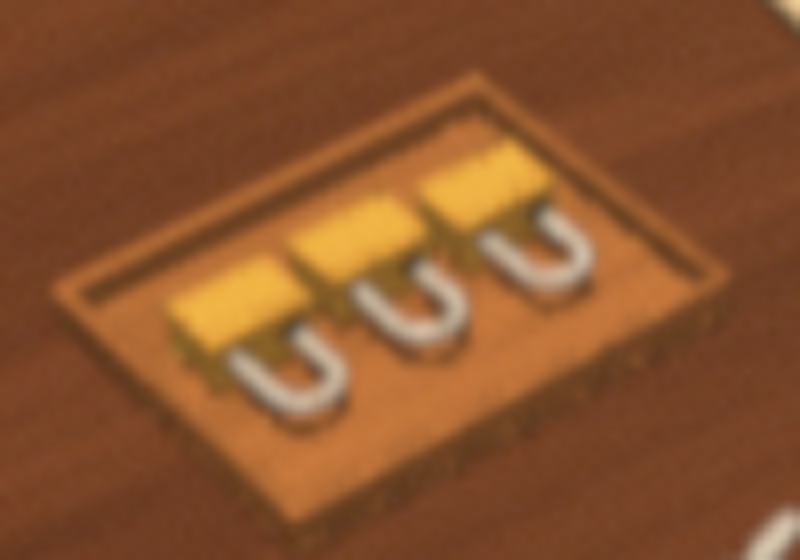

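View pics/s2.png

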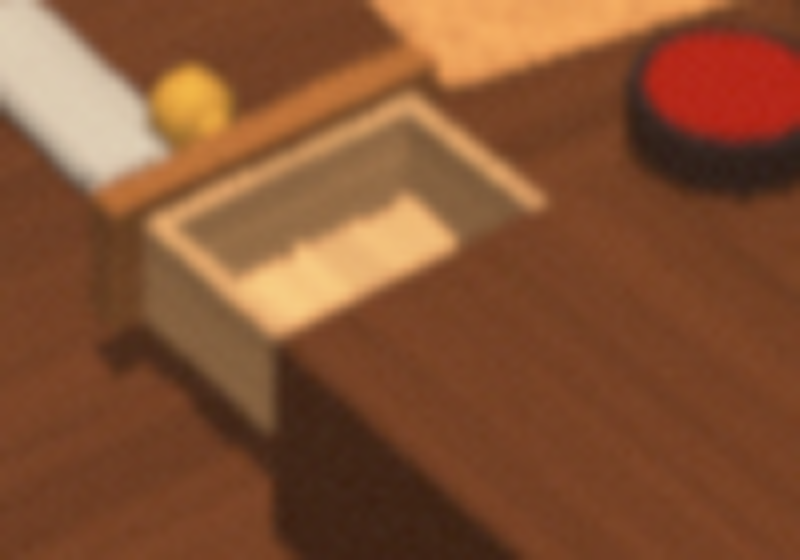

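```bash
python3 - <<'E'
from h import *
c=cam("top")
f=lambda u,v,z,x0=300,y0=220:p2w(c,x0+(u+.5)/8-.5,y0+(v+.5)/8-.5,z)
np.set_printoptions(precision=4,suppress=True)
T=np.array([f(*p,.018) for p in [(48,155),(568,80),(652,530),(122,605)]])
print("tray",T[:,:2].tolist(),T.mean(0))
def yaw(T): 
    a=T[0]-T[3]+T[1]-T[2]; return np.degrees(np.arctan2(a[1],a[0]))
print(yaw(T))
for n,P,cr in (("L",[(147,360),(270,345),(282,437),(162,452)],(191,238)),("M",[(298,362),(420,346),(430,437),(308,452)],(338,234)),("R",[(443,332),(558,318),(574,407),(450,420)],(480,208))):
    Q=np.array([f(*p,.027) for p in P]); k=f(*cr,.016)
    m=Q.mean(0);print(n,m,yaw(Q),"crown",k, "dir", np.degrees(np.arctan2(*(k-m)[1::-1])), np.linalg.norm((k-m)[:2]))
g=lambda u,v,z:f(u,v,z,220,160)
print("drawer front in", g(165,357,.067),g(512,343,.067),"walls in L",g(184,100,.058),g(188,350,.058),"R",g(478,95,.058),g(492,343,.058),"chest edge",g(120,92,.080),g(540,70,.08))
print("front face", g(130,402,.067),g(548,387,.067), "floor front",g(200,340,.022),g(490,340,.022))
print("knob",g(343,440,.04))
for n,u,v in (("keys",330,195),("shoe top",266,233),("shoe bot",267,311),("light",387,198),("shoe mid",274,262)): print(n,p2w(c,u,v,.01))
E
```

```text
tray [[0.5226985288789929, -0.10265944286736559], [0.5491310894810113, -0.27680055961055827], [0.4010905992859737, -0.2988820730043523], [0.3762395156936788, -0.12601882830991987]] [ 0.4623 -0.2011  0.018 ]
8.771491588772285
L [ 0.4423 -0.1561  0.027 ] 7.625797470029006 crown [ 0.4956 -0.1501  0.016 ] dir 6.490540870829412 0.053646267880674434
M [ 0.4423 -0.2045  0.027 ] 5.043506361380321 crown [ 0.4972 -0.1989  0.016 ] dir 5.843271437039857 0.05518652553303679
R [ 0.4523 -0.2511  0.027 ] 5.656580401237917 crown [ 0.5062 -0.2464  0.016 ] dir 5.067620789556578 0.05411172419819434
drawer front in [0.6051 0.0683 0.067 ] [ 0.6106 -0.0434  0.067 ] walls in L [0.6942 0.0656 0.058 ] [0.6095 0.0619 0.058 ] R [ 0.6967 -0.0316  0.058 ] [ 0.6126 -0.0369  0.058 ] chest edge [0.6899 0.084  0.08  ] [ 0.6984 -0.0518  0.08  ]
front face [0.5902 0.0792 0.067 ] [ 0.5962 -0.0551  0.067 ] floor front [0.6212 0.0618 0.022 ] [ 0.6219 -0.036   0.022 ]
knob [0.5836 0.012  0.04  ]
keys [ 0.6455 -0.1707  0.01  ]
shoe top [0.5391 0.0031 0.01  ]
shoe bot [ 0.3352 -0.0026  0.01  ]
light [ 0.6383 -0.3271  0.01  ]
shoe mid [ 0.4617 -0.0192  0.01  ]
```

```bash
cat >> h.py <<'E'
def goto(x,y,z,yaw_deg):
    """tool y axis along yaw_deg (mod 180), tool down; prints rotvec (deg, tool) and shift after turning"""
    s=get_state(); Rc=R.from_quat(s["eef_rot"]); p=np.array(s["eef_pos"]); best=None
    for k in (0,180):
        a=np.radians(yaw_deg+k); Y=np.array([np.cos(a),np.sin(a),0]); Z=np.array([0,0,-1.]); X=np.cross(Y,Z)
        Rt=R.from_matrix(np.stack([X,Y,Z],1)); rv=(Rc.inv()*Rt).as_rotvec(degrees=True)
        if best is None or np.linalg.norm(rv)<np.linalg.norm(best[0]): best=(rv,Rt)
    d=np.array([x,y,z])-p
    print("t",s["time_s"],"pos",p.round(4),"turn",best[0].round(2),"shift now-frame",Rc.inv().apply(d).round(4),"shift after turn",best[1].inv().apply(d).round(4),"gap",round(s["finger_gap"]*88,1),"F",np.round(s["force"],1),"j",np.round(s["joints"],2))
E
python3 - <<'E'
from h import *
c=cam("top"); h=cv2.cvtColor(c["color"],cv2.COLOR_RGB2HSV)
goto(.4612,-.154,.12,6.5)
goto(.4612,-.2025,.12,6.5)
E
```

```text
t 0.3 pos [0.2525 0.5164 0.2634] turn [-3.000e-02  1.000e-02  5.744e+01] shift now-frame [-0.482  -0.5105  0.1436] shift after turn [-0.6898  0.1315  0.1434] gap 87.9 F [ 0.2 -0.2  0.5] j [ 0.91  0.18  1.61  0.    1.35 -0.21]
t 0.3 pos [0.2525 0.5164 0.2634] turn [-3.000e-02  1.000e-02  5.744e+01] shift now-frame [-0.5034 -0.5541  0.1437] shift after turn [-0.7379  0.126   0.1434] gap 87.9 F [ 0.2 -0.2  0.5] j [ 0.91  0.18  1.61  0.    1.35 -0.21]
```

```bash
python3 -m crank '[[-1,[0,0,0],[0,0,9.6]],[-1,[0,0,0],[0,0,9.6]],[-1,[0,0,0],[0,0,9.6]],[-1,[0,0,0],[0,0,9.6]],[-1,[0,0,0],[0,0,9.6]],[-1,[0,0,0],[0,0,9.6]],[-1,[-0.0575,0.011,0],[0,0,0]],[-1,[-0.0575,0.011,0],[0,0,0]],[-1,[-0.0575,0.011,0],[0,0,0]],[-1,[-0.0575,0.011,0],[0,0,0]],[-1,[-0.0575,0.011,0],[0,0,0]],[-1,[-0.0575,0.011,0],[0,0,0]],[-1,[-0.0575,0.011,0],[0,0,0]],[-1,[-0.0575,0.011,0],[0,0,0]],[-1,[-0.0575,0.011,0],[0,0,0]],[-1,[-0.0575,0.011,0],[0,0,0]],[-1,[-0.0575,0.011,0],[0,0,0]],[-1,[-0.0575,0.011,0],[0,0,0]]]' 15; python3 -c "
from h import *
goto(.4612,-.154,.12,6.5)"
```

```text
time_s: 2.55
eef_pos: [0.4424, -0.1791, 0.2662]
eef_rot: [0.677, 0.736, 0.003, 0.004]
force: [0.5, 0.2, 0.1]
finger_gap: 1.002
t 2.55 pos [ 0.4424 -0.1791  0.2662] turn [ 0.56  0.19 -1.74] shift now-frame [0.0239 0.0194 0.1463] shift after turn [0.0228 0.0215 0.1462] gap 88.2 F [0.5 0.2 0.1] j [-0.64 -0.05  1.85  0.    1.34 -0.72]
```

```bash
python3 -m crank '[[-1,[0.0115,0.011,0.048],[0.5,0.2,-1.7]],[-1,[0.0115,0.011,0.048],[0,0,0]],[-1,[0,0,0.04],[0,0,0]],[-1,[0,0,0],[0,0,0]]]'; python3 - <<'E'
from h import *
goto(.4612,-.154,.035,6.5)
c=cam("top"); crop(c,"t2.png",290,210,100,90,7)
s=cam("scene"); crop(s,"s3.png",145,145,120,100,6)
E
```

```text
time_s: 3.05
eef_pos: [0.4647, -0.1607, 0.128]
eef_rot: [0.669, 0.743, 0.0, 0.002]
force: [-0.2, 0.1, 0.6]
finger_gap: 0.999
t 3.05 pos [ 0.4647 -0.1607  0.128 ] turn [ 0.2   0.18 -0.52] shift now-frame [ 0.0074 -0.0032  0.093 ] shift after turn [ 0.0071 -0.0028  0.093 ] gap 87.9 F [-0.2  0.1  0.6] j [-0.57  0.17  1.93 -0.    1.04 -0.68]
```

View pics/s3.png

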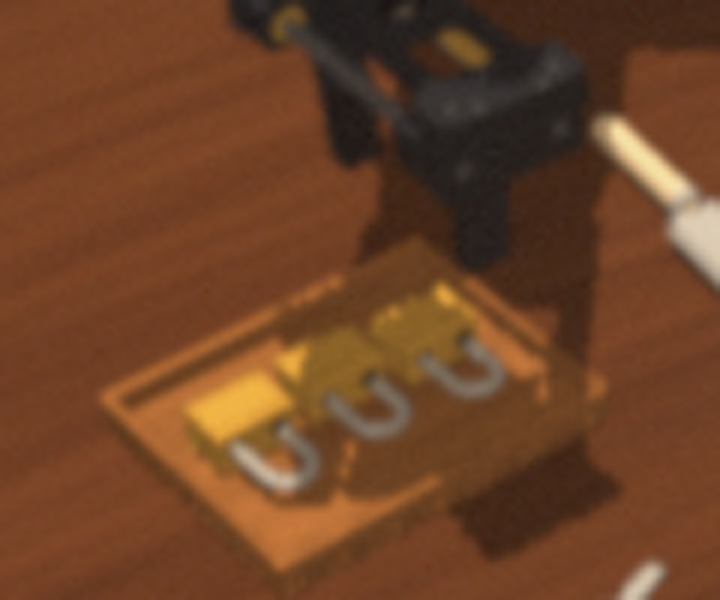

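View pics/t2.png

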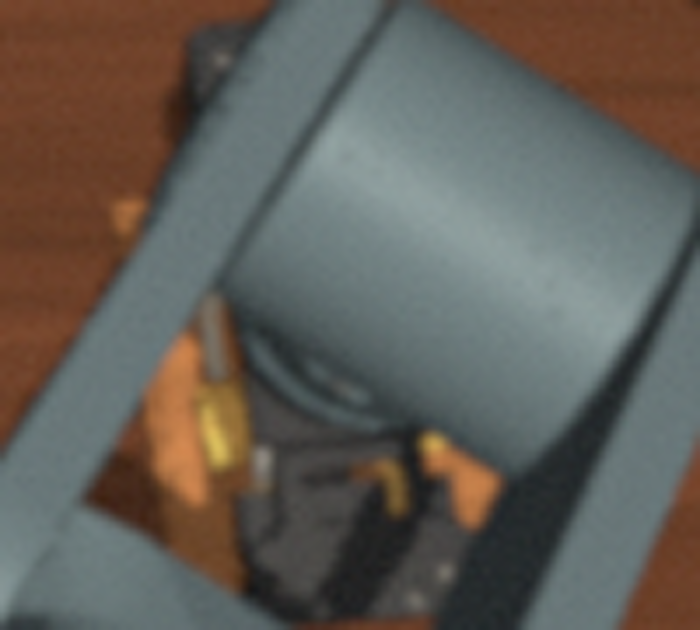

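```bash
python3 -m crank '[[-1,[0.007,-0.003,0.03],[0.2,0.2,-0.5]],[-1,[0,0,0.03],[0,0,0]],[-1,[0,0,0],[0,0,0]]]'; python3 - <<'E'
from h import *
goto(.4612,-.154,.035,6.5)
s=cam("scene"); crop(s,"s4.png",145,145,120,100,6)
E
```

```text
time_s: 3.52
eef_pos: [0.4692, -0.1591, 0.0783]
eef_rot: [0.666, 0.746, 0.002, 0.01]
force: [0.2, 0.8, 0.0]
finger_gap: 1.001
t 3.525 pos [ 0.4692 -0.1591  0.0783] turn [0.95 0.75 0.01] shift now-frame [ 0.0066 -0.0081  0.043 ] shift after turn [ 0.006  -0.0074  0.0433] gap 88.1 F [0.2 0.8 0. ] j [-0.57  0.25  1.95  0.    0.92 -0.68]
```

View pics/s4.png

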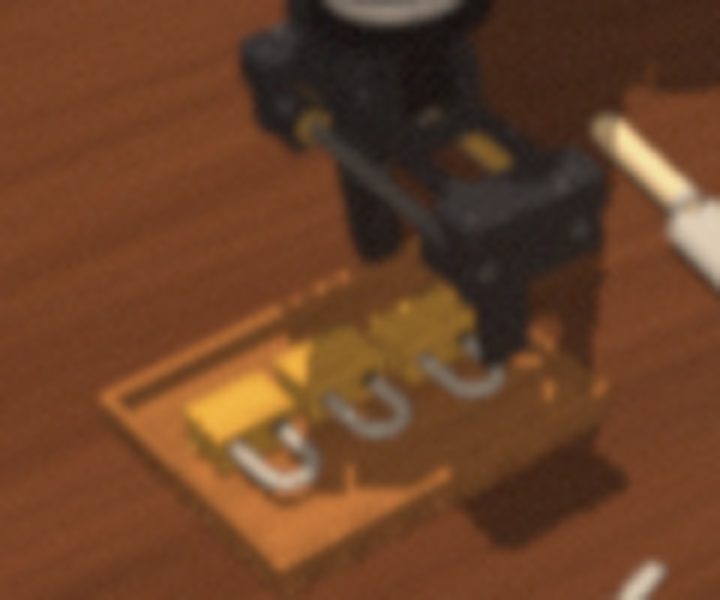

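```bash
python3 -m crank '[[-1,[0.006,-0.008,0.01],[0.9,0.7,0]],[-1,[0,0,0],[0,0,0]],[-1,[0,0,0],[0,0,0]]]'; python3 - <<'E'
from h import *
goto(.4612,-.154,.035,6.5)
E
```

```text
time_s: 3.95
eef_pos: [0.4638, -0.1561, 0.073]
eef_rot: [0.666, 0.746, 0.001, 0.005]
force: [0.7, 0.1, 0.3]
finger_gap: 1.003
t 3.95 pos [ 0.4638 -0.1561  0.073 ] turn [0.42 0.35 0.01] shift now-frame [ 0.0026 -0.0026  0.038 ] shift after turn [ 0.0024 -0.0024  0.038 ] gap 88.2 F [0.7 0.1 0.3] j [-0.57  0.26  1.96 -0.    0.92 -0.68]
```

```bash
python3 -m crank '[[-1,[0.0035,-0.0035,0.015],[0.5,0.4,0]],[-1,[0.002,-0.002,0.015],[0.4,0.3,0]],[-1,[0.001,-0.001,0.01],[0.3,0.2,0]],[-1,[0,0,0],[0,0,0]]]'; python3 - <<'E'
from h import *
goto(.4612,-.154,.035,6.5)
E
```

```text
time_s: 4.45
eef_pos: [0.4567, -0.1503, 0.031]
eef_rot: [0.666, 0.746, -0.002, -0.009]
force: [-6.5, 1.6, 19.6]
finger_gap: 1.001
t 4.45 pos [ 0.4567 -0.1503  0.031 ] turn [-0.82 -0.58  0.02] shift now-frame [-0.0041  0.004  -0.0041] shift after turn [-0.0042  0.0041 -0.004 ] gap 88.1 F [-6.5  1.6 19.6] j [-0.56  0.34  1.96 -0.    0.85 -0.68]
```

```bash
python3 -m crank '[[-1,[-0.004,0.005,-0.006],[-0.9,-0.6,0]],[-1,[0,0,0],[0,0,0]]]'; python3 - <<'E'
from h import *
goto(.4612,-.154,.035,6.5)
s=cam("scene"); crop(s,"s5.png",145,145,120,100,6)
E
```

```text
time_s: 4.7
eef_pos: [0.4621, -0.1537, 0.0359]
eef_rot: [0.666, 0.746, 0.0, 0.0]
force: [0.9, 0.0, 0.6]
finger_gap: 1.0
t 4.7 pos [ 0.4621 -0.1537  0.0359] turn [ 0.04 -0.01  0.02] shift now-frame [-0.0002 -0.0009  0.0009] shift after turn [-0.0002 -0.0009  0.0009] gap 88.0 F [0.9 0.  0.6] j [-0.57  0.33  1.96  0.    0.85 -0.68]
```

View pics/s5.png

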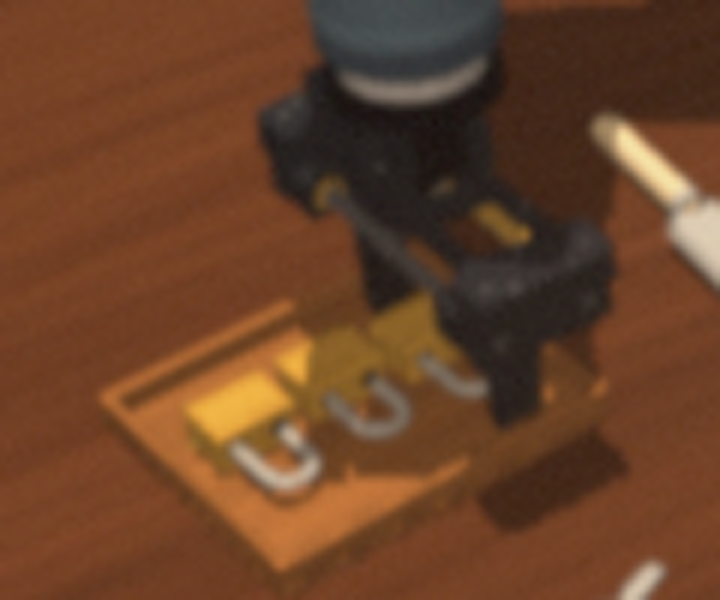

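```bash
python3 -m crank '[[1,[0,0,0],[0,0,0]],[1,[0,0,0],[0,0,0]],[1,[0,0,0],[0,0,0]],[1,[0,0,0],[0,0,0]],[1,[0,0,0],[0,0,0]],[1,[0,0,0],[0,0,0]]]' 18; python3 - <<'E'
from h import *
goto(.4612,-.154,.035,6.5)
s=cam("scene"); crop(s,"s6.png",145,145,120,100,6)
E
```

```text
time_s: 5.5
eef_pos: [0.4605, -0.153, 0.035]
eef_rot: [0.666, 0.746, -0.0, -0.002]
force: [-1.3, -0.1, 1.6]
finger_gap: 0.65
t 5.5 pos [ 0.4605 -0.153   0.035 ] turn [-0.15 -0.12  0.03] shift now-frame [-0.001   0.0006 -0.    ] shift after turn [-0.001   0.0006 -0.    ] gap 57.2 F [-1.3 -0.1  1.6] j [-0.57  0.33  1.96  0.    0.85 -0.68]
```

View pics/s6.png

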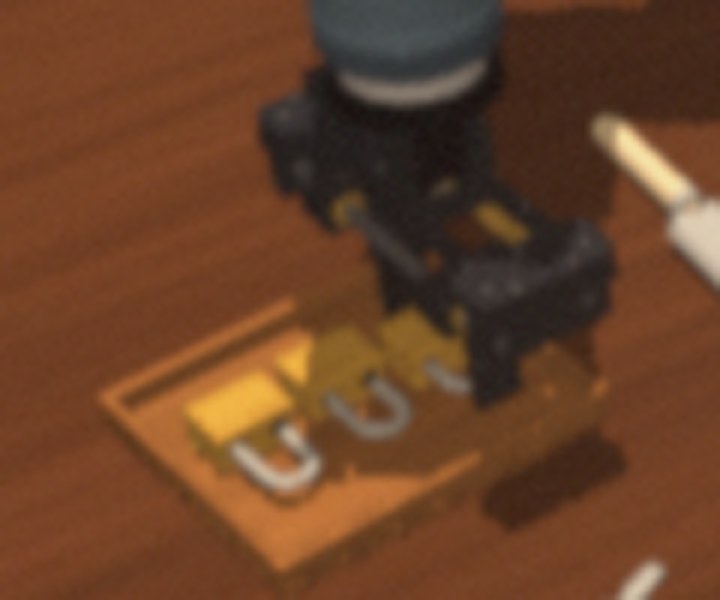

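```bash
python3 -m crank '[[1,[0,0,0],[0,0,0]],[1,[0,0,0],[0,0,0]],[1,[0,0,0],[0,0,0]],[1,[0,0,0],[0,0,0]]]' 3; python3 -m crank '[[0.27,[0,0,0],[0,0,0]],[0.27,[0,0,0],[0,0,0]],[0.27,[0,0,0],[0,0,0]]]' 3; python3 -m crank '[[1,[0,0,0],[0,0,0]],[1,[0,0,0],[0,0,0]],[1,[0,0,0],[0,0,0]]]' 3
```

```text
time_s: 6.05
eef_pos: [0.4605, -0.153, 0.0349]
eef_rot: [0.666, 0.746, -0.0, -0.002]
force: [-1.2, -0.1, 1.7]
finger_gap: 0.767
time_s: 6.42
eef_pos: [0.4605, -0.153, 0.0349]
eef_rot: [0.666, 0.746, -0.0, -0.002]
force: [-2.1, 0.2, 1.8]
finger_gap: 0.762
time_s: 6.8
eef_pos: [0.4605, -0.153, 0.0349]
eef_rot: [0.666, 0.746, -0.0, -0.002]
force: [-1.3, -0.1, 2.0]
finger_gap: 0.767
```

```bash
python3 -m crank '[[-1,[0,0,0],[0,0,0]],[-1,[0,0,0],[0,0,0]],[-1,[0,0,0],[0,0,0]],[-1,[0,0,-0.02],[0,0,0]],[-1,[0,0,-0.02],[0,0,0]],[-1,[0,0,0],[0,0,0]],[-1,[-0.025,0.003,0],[0,0,0]],[-1,[-0.025,0.003,0],[0,0,0]],[-1,[0,0,0],[0,0,0]]]' 3; python3 - <<'E'
from h import *
goto(.4612,-.2025,.035,6)
E
```

```text
time_s: 7.92
eef_pos: [0.4728, -0.2055, 0.0737]
eef_rot: [0.666, 0.746, -0.0, -0.002]
force: [-0.5, 0.9, -0.1]
finger_gap: 0.996
t 7.925 pos [ 0.4728 -0.2055  0.0737] turn [-0.17 -0.16  0.5 ] shift now-frame [ 0.0041 -0.0111  0.0387] shift after turn [ 0.0042 -0.0112  0.0387] gap 87.7 F [-0.5  0.9 -0.1] j [-0.64  0.31  1.88  0.    0.95 -0.75]
```

```bash
python3 -m crank '[[-1,[0.004,-0.011,0],[-0.2,-0.2,0.5]],[-1,[0,0,0],[0,0,0]],[-1,[0,0,0.012],[0,0,0]],[-1,[0,0,0],[0,0,0]]]' 3; python3 - <<'E'
from h import *
goto(.4612,-.2025,.035,6)
E
```

```text
time_s: 8.43
eef_pos: [0.4589, -0.2012, 0.0594]
eef_rot: [0.67, 0.743, -0.0, -0.001]
force: [-0.7, -0.2, -0.2]
finger_gap: 1.005
t 8.425 pos [ 0.4589 -0.2012  0.0594] turn [-0.11 -0.11 -0.07] shift now-frame [-0.0016  0.0022  0.0244] shift after turn [-0.0016  0.0021  0.0244] gap 88.4 F [-0.7 -0.2 -0.2] j [-0.65  0.31  1.92  0.    0.91 -0.75]
```

```bash
python3 -m crank '[[-1,[-0.0015,0.002,0.01],[0,0,0]],[-1,[0,0,0.01],[0,0,0]],[-1,[0,0,0.003],[0,0,0]],[-1,[0,0,0],[0,0,0]]]' 3; python3 - <<'E'
from h import *
goto(.4612,-.2025,.035,6)
s=cam("scene"); crop(s,"s7.png",145,145,120,100,6)
E
```

```text
time_s: 8.93
eef_pos: [0.4613, -0.202, 0.0343]
eef_rot: [0.669, 0.743, -0.0, -0.002]
force: [-0.4, 0.0, 0.5]
finger_gap: 1.0
t 8.925 pos [ 0.4613 -0.202   0.0343] turn [-0.13 -0.14 -0.02] shift now-frame [-0.0005 -0.0001 -0.0007] shift after turn [-0.0005 -0.0001 -0.0007] gap 88.0 F [-0.4  0.   0.5] j [-0.65  0.37  1.92  0.    0.86 -0.75]
```

View pics/s7.png

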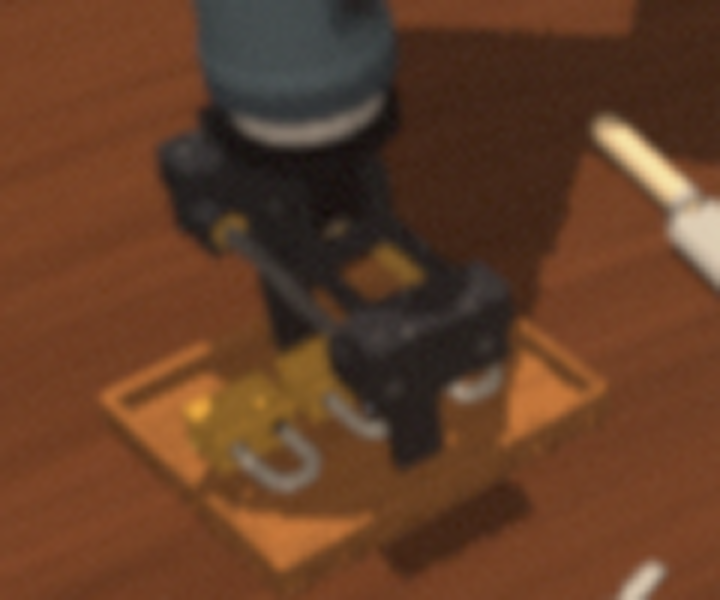

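The fingers straddle lock M: in the crop the front finger is at (415,440), just beyond the crown. Next I squeeze it, then ease to 3 N.

```bash
python3 -m crank '[[1,[0,0,0],[0,0,0]],[1,[0,0,0],[0,0,0]],[1,[0,0,0],[0,0,0]],[1,[0,0,0],[0,0,0]],[1,[0,0,0],[0,0,0]],[1,[0,0,0],[0,0,0]]]' 18;  python3 -m crank '[[1,[0,0,0],[0,0,0]],[1,[0,0,0],[0,0,0]],[1,[0,0,0],[0,0,0]],[1,[0,0,0],[0,0,0]]]' 3
```

```text
time_s: 9.72
eef_pos: [0.4615, -0.2023, 0.035]
eef_rot: [0.669, 0.743, -0.0, -0.001]
force: [0.3, -0.6, -0.9]
finger_gap: 0.652
time_s: 10.22
eef_pos: [0.4616, -0.2023, 0.035]
eef_rot: [0.669, 0.743, 0.0, -0.001]
force: [-0.0, 0.1, -0.5]
finger_gap: 0.683
```

M latches, with the gap resting at 60.1 mm. Next is R.

```bash
python3 -m crank '[[-1,[0,0,0],[0,0,0]],[-1,[0,0,0],[0,0,0]],[-1,[0,0,0],[0,0,0]],[-1,[0,0,-0.02],[0,0,0]],[-1,[0,0,-0.02],[0,0,0]],[-1,[0,0,0],[0,0,0]],[-1,[-0.022,0.001,0],[0,0,0]],[-1,[-0.022,0.001,0],[0,0,0]],[-1,[0,0,0],[0,0,0]]]' 3; python3 - <<'E'
from h import *
goto(.4712,-.2492,.035,5.5)
E
```

```text
time_s: 11.35
eef_pos: [0.4682, -0.2494, 0.0741]
eef_rot: [0.669, 0.743, -0.0, -0.002]
force: [-0.8, -0.4, 0.8]
finger_gap: 1.002
t 11.35 pos [ 0.4682 -0.2494  0.0741] turn [-0.14 -0.12  0.45] shift now-frame [-0.0002  0.0031  0.0391] shift after turn [-0.0001  0.003   0.0391] gap 88.2 F [-0.8 -0.4  0.8] j [-0.71  0.34  1.84 -0.    0.96 -0.82]
```

```bash
python3 -m crank '[[-1,[0,0.004,0.012],[0,0,0.4]],[-1,[0,0,0.012],[0,0,0]],[-1,[0,0,0],[0,0,0]]]' 3; python3 - <<'E'
from h import *
goto(.4712,-.2492,.035,5.5)
E
```

```text
time_s: 11.72
eef_pos: [0.471, -0.248, 0.0466]
eef_rot: [0.673, 0.74, -0.0, -0.004]
force: [0.1, -0.6, -0.4]
finger_gap: 0.999
t 11.725 pos [ 0.471  -0.248   0.0466] turn [-0.28 -0.29 -0.03] shift now-frame [-0.0013  0.0001  0.0116] shift after turn [-0.0012  0.      0.0116] gap 87.9 F [ 0.1 -0.6 -0.4] j [-0.71  0.4   1.84  0.    0.91 -0.8 ]
```

```bash
python3 -m crank '[[-1,[-0.001,0,0.01],[-0.3,-0.3,0]],[-1,[0,0,0.002],[0,0,0]],[-1,[0,0,0],[0,0,0]]]' 3; python3 - <<'E'
from h import *
goto(.4712,-.2492,.035,5.5)
s=cam("scene"); crop(s,"s8.png",145,145,120,100,6)
E
```

```text
time_s: 12.1
eef_pos: [0.471, -0.2481, 0.0335]
eef_rot: [0.672, 0.74, 0.0, 0.0]
force: [0.2, 0.5, -0.9]
finger_gap: 1.001
t 12.1 pos [ 0.471  -0.2481  0.0335] turn [ 0.01 -0.01  0.03] shift now-frame [-0.0011  0.0001 -0.0015] shift after turn [-0.0011  0.0001 -0.0015] gap 88.1 F [ 0.2  0.5 -0.9] j [-0.71  0.42  1.85  0.    0.88 -0.8 ]
```

View pics/s8.png

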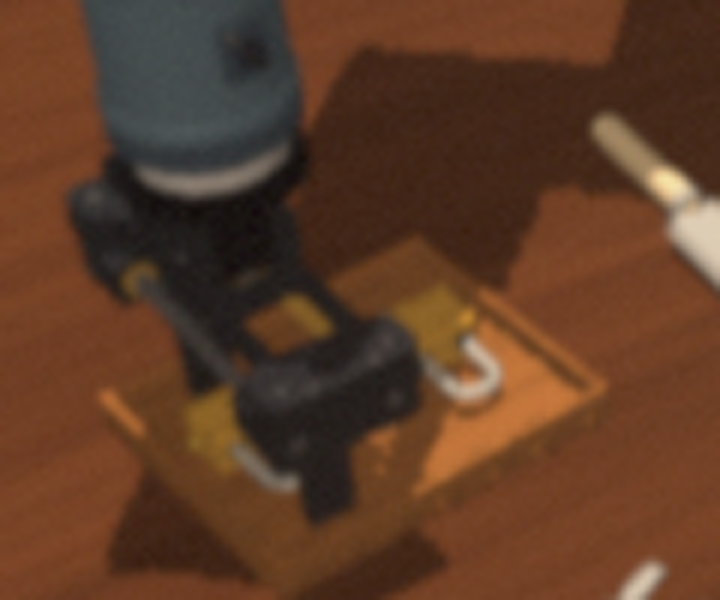

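The fingers straddle R: the front finger is at (325,490), beyond the crown. L is visible in the open state.

```bash
python3 -m crank '[[1,[0,0,0],[0,0,0]],[1,[0,0,0],[0,0,0]],[1,[0,0,0],[0,0,0]],[1,[0,0,0],[0,0,0]],[1,[0,0,0],[0,0,0]],[1,[0,0,0],[0,0,0]]]' 18;  python3 -m crank '[[1,[0,0,0],[0,0,0]],[1,[0,0,0],[0,0,0]],[1,[0,0,0],[0,0,0]],[1,[0,0,0],[0,0,0]]]' 3
```

```text
time_s: 12.9
eef_pos: [0.4712, -0.2484, 0.0342]
eef_rot: [0.672, 0.74, 0.0, 0.001]
force: [-0.7, 0.7, 0.0]
finger_gap: 0.651
time_s: 13.4
eef_pos: [0.4712, -0.2484, 0.0342]
eef_rot: [0.672, 0.74, 0.0, 0.001]
force: [-0.8, -0.4, -0.5]
finger_gap: 0.68
```

R latches at 59.8 mm, so L is the worn one. Back to L to lift it by its ends.

```bash
python3 -m crank '[[-1,[0,0,0],[0,0,0]],[-1,[0,0,0],[0,0,0]],[-1,[0,0,0],[0,0,0]],[-1,[0,0,-0.02],[0,0,0]],[-1,[0,0,-0.02],[0,0,0]],[-1,[0,0,0],[0,0,0]],[-1,[0.046,-0.01,0],[0,0,0]],[-1,[0.046,-0.01,0],[0,0,0]],[-1,[0,0,0],[0,0,0]]]' 3; python3 - <<'E'
from h import *
goto(.4606,-.153,.034,6.5)
c=cam("top"); crop(c,"m1.png",140,210,90,80,8)
E
```

```text
time_s: 14.52
eef_pos: [0.4409, -0.1568, 0.0729]
eef_rot: [0.673, 0.74, -0.0, 0.0]
force: [0.4, -0.1, -0.7]
finger_gap: 1.002
t 14.525 pos [ 0.4409 -0.1568  0.0729] turn [ 0.    0.   -1.07] shift now-frame [0.002  0.02   0.0389] shift after turn [0.0016 0.02   0.0389] gap 88.2 F [ 0.4 -0.1 -0.7] j [-0.6   0.22  2.   -0.    0.92 -0.69]
```

View pics/m1.png

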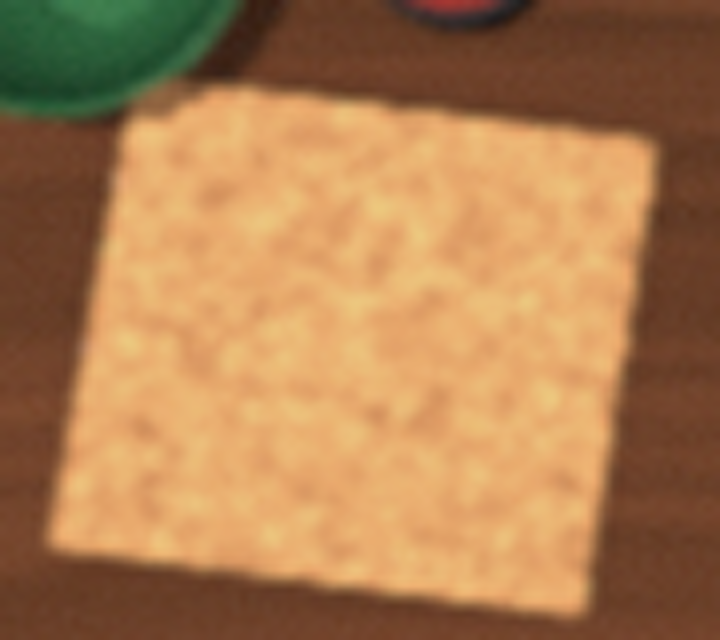

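```bash
python3 -m crank '[[-1,[0.0015,0.02,0],[0,0,-1]],[-1,[0,0,0],[0,0,0]],[-1,[0,0,0.012],[0,0,0]],[-1,[0,0,0],[0,0,0]]]' 3; python3 - <<'E'
from h import *
goto(.4606,-.153,.034,6.5)
c=cam("top"); print([p2w(c,140+u/8,210+v/8,.004) for u,v in ((355,350),(125,95),(655,135),(588,610),(50,545))])
E
```

```text
time_s: 15.08
eef_pos: [0.4623, -0.158, 0.0597]
eef_rot: [0.667, 0.745, -0.0, 0.001]
force: [0.1, 0.4, -0.1]
finger_gap: 0.997
t 15.075 pos [ 0.4623 -0.158   0.0597] turn [ 0.08  0.15 -0.21] shift now-frame [ 0.0052 -0.0012  0.0257] shift after turn [ 0.0052 -0.0011  0.0257] gap 87.7 F [ 0.1  0.4 -0.1] j [-0.57  0.29  1.96 -0.    0.9  -0.68]
[array([0.48226702, 0.22100466, 0.004     ]), array([0.56826874, 0.3042055 , 0.004     ]), array([0.55584951, 0.12329039, 0.004     ]), array([0.39732728, 0.13950258, 0.004     ]), array([0.41697551, 0.31855427, 0.004     ])]
```

```bash
python3 -m crank '[[-1,[0.005,-0.001,0.01],[0,0,0]],[-1,[0.001,0,0.01],[0,0,0]],[-1,[0,0,0.004],[0,0,0]],[-1,[0,0,0],[0,0,0]]]' 3; python3 - <<'E'
from h import *
goto(.4606,-.153,.034,6.5)
E
```

```text
time_s: 15.62
eef_pos: [0.4601, -0.152, 0.0341]
eef_rot: [0.668, 0.745, -0.0, 0.001]
force: [0.7, -0.1, -0.6]
finger_gap: 1.003
t 15.625 pos [ 0.4601 -0.152   0.0341] turn [ 0.06  0.14 -0.25] shift now-frame [-0.0011  0.0004  0.0001] shift after turn [-0.0011  0.0004  0.0001] gap 88.3 F [ 0.7 -0.1 -0.6] j [-0.56  0.33  1.97 -0.    0.84 -0.67]
```

```bash
python3 -m crank '[[1,[0,0,0],[0,0,0]],[1,[0,0,0],[0,0,0]],[1,[0,0,0],[0,0,0]],[1,[0,0,0],[0,0,0]],[1,[0,0,0],[0,0,0]],[1,[0,0,0],[0,0,0]],[1,[0,0,-0.015],[0,0,0]],[1,[0,0,-0.015],[0,0,0]],[1,[0,0,-0.015],[0,0,0]],[1,[0,0,-0.015],[0,0,0]],[1,[0,0,0],[0,0,0]]]' 25; python3 - <<'E'
from h import *
goto(.475,.205,.105,2.5)
s=cam("scene"); crop(s,"s9.png",145,125,120,100,6)
E
```

```text
time_s: 17.0
eef_pos: [0.4611, -0.1524, 0.1003]
eef_rot: [0.667, 0.745, -0.0, 0.003]
force: [0.8, 0.8, -1.4]
finger_gap: 0.642
t 17.0 pos [ 0.4611 -0.1524  0.1003] turn [0.24 0.27 3.76] shift now-frame [ 0.3537  0.0528 -0.0062] shift after turn [ 0.3564  0.0295 -0.0047] gap 56.5 F [ 0.8  0.8 -1.4] j [-0.56  0.2   1.95 -0.    0.98 -0.67]
```

View pics/s9.png

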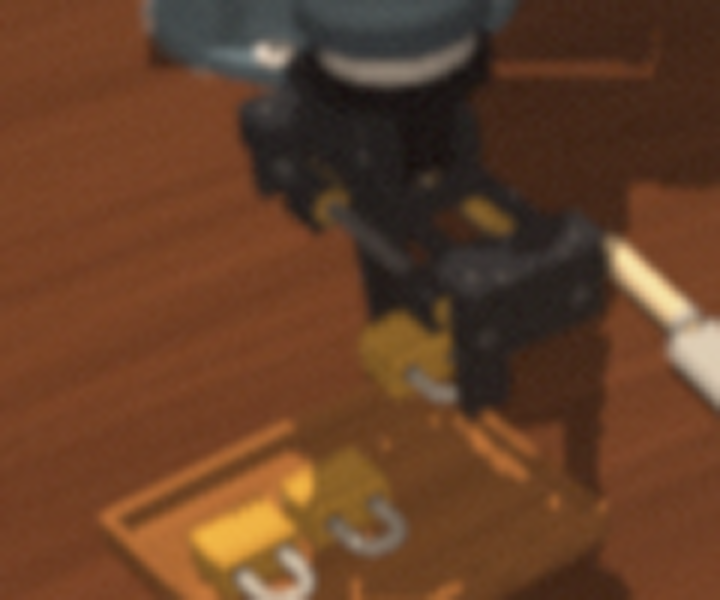

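```bash
python3 -m crank '[[1,[0.02,0.002,0],[0,0,1.9]],[1,[0.04,0.003,0],[0,0,1.9]],[1,[0.042,0.003,0],[0,0,0]],[1,[0.042,0.003,0],[0,0,0]],[1,[0.042,0.003,0],[0,0,0]],[1,[0.042,0.003,0],[0,0,0]],[1,[0.042,0.003,0],[0,0,0]],[1,[0.04,0.003,0],[0,0,0]],[1,[0.03,0.002,0],[0,0,0]],[1,[0.01,0,0],[0,0,0]],[1,[0,0,0],[0,0,0]]]' 25; python3 - <<'E'
from h import *
goto(.475,.205,.035,2.5)
E
```

```text
time_s: 18.42
eef_pos: [0.4653, 0.2083, 0.0927]
eef_rot: [0.694, 0.72, -0.003, -0.0]
force: [0.0, 0.1, -1.8]
finger_gap: 0.645
t 18.425 pos [0.4653 0.2083 0.0927] turn [-0.32  0.24 -0.32] shift now-frame [-0.0034  0.0099  0.0576] shift after turn [-0.0037  0.0096  0.0577] gap 56.8 F [ 0.   0.1 -1.8] j [ 0.19  0.27  1.89 -0.    0.99  0.15]
```

```bash
python3 -m crank '[[1,[0,0,0.015],[-0.3,0.2,-0.3]],[1,[0,0,0.015],[0,0,0]],[1,[0,0,0.012],[0,0,0]],[1,[0,0,0.004],[0,0,0]],[1,[0,0,0],[0,0,0]]]' 25; python3 - <<'E'
from h import *
goto(.475,.205,.033,2.5)
s=cam("scene"); crop(s,"s10.png",280,95,120,100,6)
E
```

```text
time_s: 19.05
eef_pos: [0.4655, 0.2045, 0.0441]
eef_rot: [0.693, 0.721, -0.001, 0.0]
force: [-0.2, 0.0, -1.8]
finger_gap: 0.649
t 19.05 pos [0.4655 0.2045 0.0441] turn [-0.1   0.1  -0.23] shift now-frame [0.0001 0.0096 0.0111] shift after turn [0.     0.0095 0.0111] gap 57.1 F [-0.2  0.  -1.8] j [ 0.18  0.36  1.9  -0.    0.88  0.14]
```

View pics/s10.png

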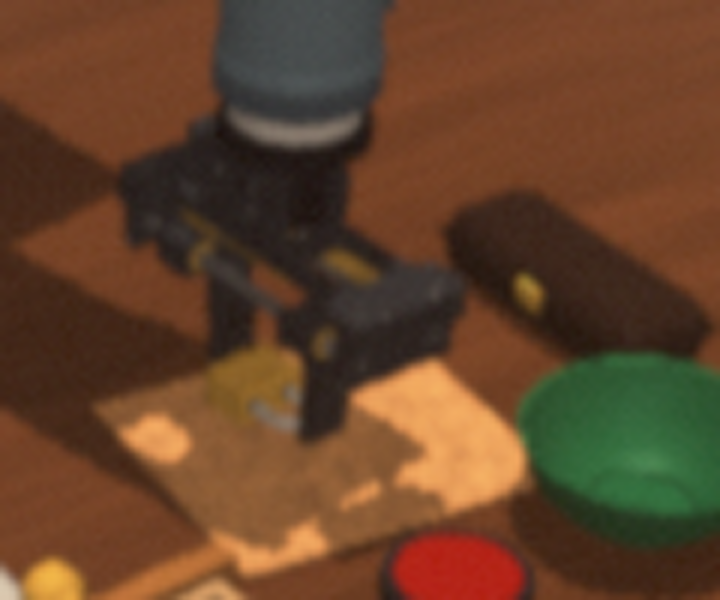

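```bash
python3 -m crank '[[1,[0,0,0.006],[0,0,0]],[1,[0,0,0.003],[0,0,0]],[1,[0,0,0],[0,0,0]]]' 25; python3 -m crank '[[1,[0,0,0.003],[0,0,0]],[1,[0,0,0],[0,0,0]]]' 25
```

```text
time_s: 19.48
eef_pos: [0.4663, 0.2048, 0.0356]
eef_rot: [0.693, 0.721, -0.0, 0.001]
force: [-0.4, 0.1, -1.7]
finger_gap: 0.646
time_s: 19.73
eef_pos: [0.4669, 0.2051, 0.0335]
eef_rot: [0.693, 0.721, 0.0, 0.001]
force: [0.2, 0.1, -1.7]
finger_gap: 0.645
```

```bash
python3 -m crank '[[1,[0,0,0.002],[0,0,0]],[1,[0,0,0],[0,0,0]]]' 25; python3 -m crank '[[1,[0,0,0],[0,0,0]],[1,[0,0,0],[0,0,0]],[1,[0,0,0],[0,0,0]]]' 3
```

```text
time_s: 19.98
eef_pos: [0.4673, 0.2053, 0.0336]
eef_rot: [0.693, 0.721, 0.0, 0.001]
force: [0.9, -0.0, -1.8]
finger_gap: 0.646
time_s: 20.35
eef_pos: [0.4674, 0.2053, 0.0336]
eef_rot: [0.693, 0.721, 0.0, 0.001]
force: [-1.9, 0.6, 2.1]
finger_gap: 0.77
```

```bash
python3 -m crank '[[-1,[0,0,0],[0,0,0]],[-1,[0,0,0],[0,0,0]],[-1,[0,0,0],[0,0,0]],[-1,[0,0,-0.025],[0,0,0]],[-1,[0,0,-0.04],[0,0,0]],[-1,[0,0,-0.03],[0,0,0]],[-1,[0,0,0],[0,0,10.2]],[-1,[0,0,0],[0,0,10.2]],[-1,[0,0,0],[0,0,10.2]],[-1,[0,0,0],[0,0,10.2]],[-1,[0,0,0],[0,0,10.2]],[-1,[0,0,0],[0,0,10.2]],[-1,[0,0,0],[0,0,10.2]],[-1,[0,0,0],[0,0,10.2]],[-1,[0,0,0],[0,0,10.2]],[-1,[0,0,0],[0,0,0]]]' 3; python3 - <<'E'
from h import *
goto(.448,.2045,.035,92.5)
c=cam("top"); crop(c,"m2.png",140,210,90,80,8)
s=cam("scene"); crop(s,"s11.png",280,95,120,100,6)
E
```

```text
time_s: 22.35
eef_pos: [0.4667, 0.2053, 0.1307]
eef_rot: [1.0, -0.021, 0.001, 0.001]
force: [-0.3, -0.8, 0.1]
finger_gap: 1.002
t 22.35 pos [0.4667 0.2053 0.1307] turn [ 0.08 -0.09 -4.9 ] shift now-frame [-0.0188  0.0014  0.0957] shift after turn [-0.0187 -0.0001  0.0957] gap 88.2 F [-0.3 -0.8  0.1] j [ 0.18  0.2   1.88 -0.    1.06  1.8 ]
```

View pics/m2.png

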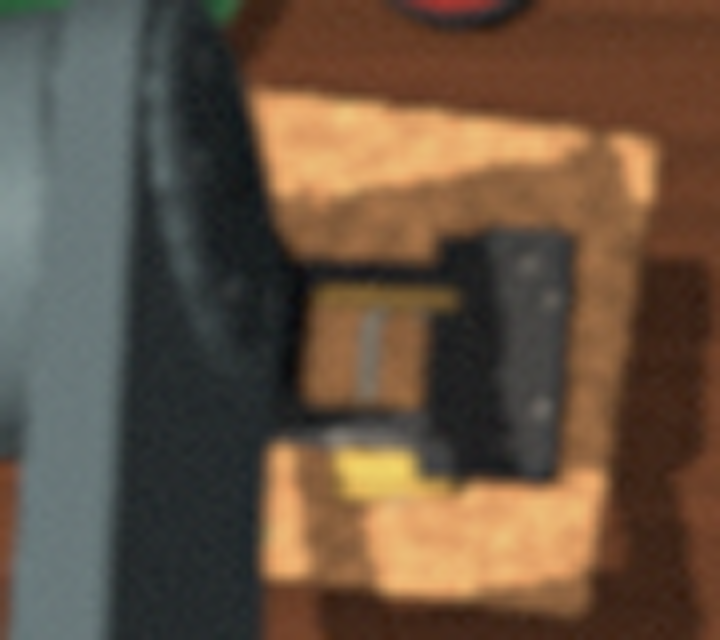

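View pics/s11.png

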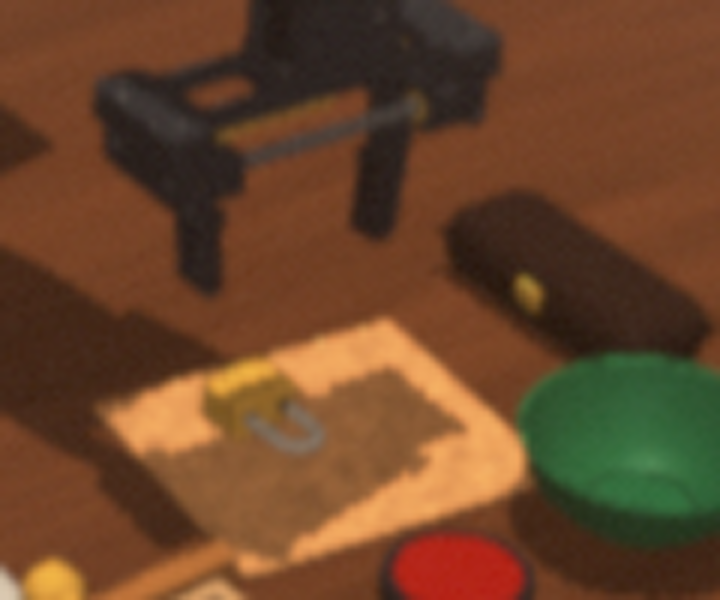

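```bash
python3 -m crank '[[-1,[-0.019,0,0.02],[0,0,-4.9]],[-1,[0,0,0.03],[0,0,0]],[-1,[0,0,0],[0,0,0]]]' 3; python3 - <<'E'
from h import *
c=cam("top"); print(p2w(c,140+390/8,210+497/8,.026)); 
goto(.448,.2045,.034,92.5)
E
```

```text
time_s: 22.82
eef_pos: [0.4481, 0.2061, 0.0805]
eef_rot: [1.0, 0.029, 0.002, 0.001]
force: [-1.4, -0.5, 0.0]
finger_gap: 1.001
[0.43265373 0.20145229 0.026     ]
t 22.875 pos [0.4492 0.2064 0.0817] turn [ 0.05 -0.32  0.79] shift now-frame [-0.0015  0.0017  0.0477] shift after turn [-0.0012  0.0018  0.0477] gap 87.9 F [ 0.5 -0.5  0.7] j [ 0.19  0.25  1.94 -0.    0.94  1.71]
```

Rear edge 0.4327 + 0.015 gives a block centre of 0.4477, which agrees. Descending to grip.

```bash
python3 -m crank '[[-1,[-0.001,0.002,0.015],[0,0,0.8]],[-1,[0,0,0.015],[0,0,0]],[-1,[0,0,0.01],[0,0,0]],[-1,[0,0,0],[0,0,0]]]' 3; python3 - <<'E'
from h import *
goto(.448,.2045,.034,92.5)
E
```

```text
time_s: 23.38
eef_pos: [0.4504, 0.2044, 0.0411]
eef_rot: [1.0, 0.022, 0.005, 0.0]
force: [-0.7, -0.3, -0.0]
finger_gap: 0.999
t 23.375 pos [0.4504 0.2044 0.0411] turn [ 0.02 -0.52  0.02] shift now-frame [-0.0025 -0.0002  0.0071] shift after turn [-0.0024 -0.0002  0.0071] gap 87.9 F [-0.7 -0.3 -0. ] j [ 0.19  0.33  1.95 -0.    0.85  1.71]
```

```bash
python3 -m crank '[[-1,[-0.003,0,0.006],[0,-0.5,0]],[-1,[0,0,0.002],[0,0,0]],[-1,[0,0,0],[0,0,0]],[1,[0,0,0],[0,0,0]],[1,[0,0,0],[0,0,0]],[1,[0,0,0],[0,0,0]],[1,[0,0,0],[0,0,0]],[1,[0,0,0],[0,0,0]],[1,[0,0,0],[0,0,0]],[1,[0,0,0],[0,0,0]]]' 25; python3 - <<'E'
from h import *
goto(.448,.2045,.034,92.5)
s=cam("scene"); crop(s,"s12.png",280,95,120,100,6)
E
```

```text
time_s: 24.62
eef_pos: [0.4483, 0.2044, 0.0336]
eef_rot: [1.0, 0.022, 0.001, 0.0]
force: [-0.5, -0.0, -0.1]
finger_gap: 0.453
t 24.625 pos [0.4483 0.2044 0.0336] turn [ 0.01 -0.11  0.04] shift now-frame [-0.0003 -0.0001 -0.0004] shift after turn [-0.0003 -0.0001 -0.0004] gap 39.9 F [-0.5 -0.  -0.1] j [ 0.19  0.35  1.95 -0.    0.84  1.71]
```

View pics/s12.png

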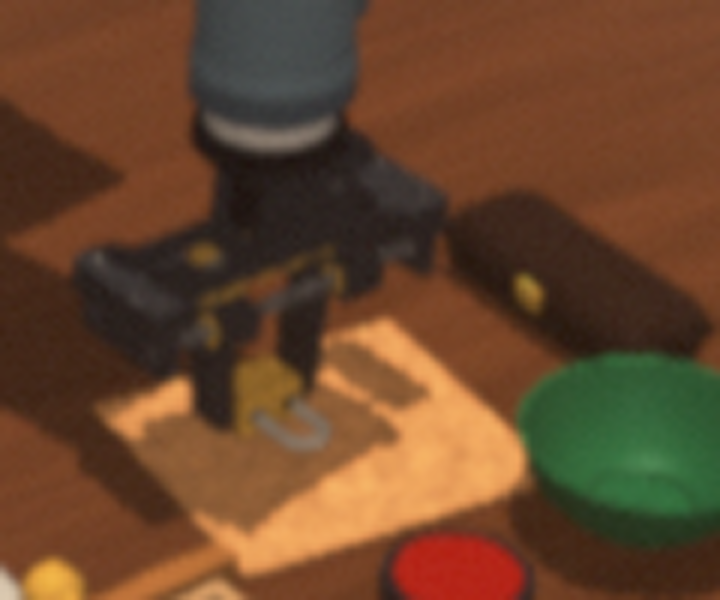

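```bash
python3 -m crank '[[1,[0,0,-0.015],[0,0,0]],[1,[0,0,-0.03],[0,0,0]],[1,[0,0,-0.04],[0,0,0]],[1,[0,0,-0.035],[0,0,0]],[1,[0,0,0],[0,0,0]]]' 25; python3 - <<'E'
from h import *
goto(.632,.0138,.15,92.7)
E
```

```text
time_s: 25.3
eef_pos: [0.4473, 0.2045, 0.1595]
eef_rot: [1.0, 0.022, 0.001, -0.0]
force: [-0.3, 0.3, -1.7]
finger_gap: 0.452
t 25.3 pos [0.4473 0.2045 0.1595] turn [-0.   -0.06 -0.16] shift now-frame [0.1761 0.1987 0.0097] shift after turn [0.1755 0.1991 0.0095] gap 39.8 F [-0.3  0.3 -1.7] j [ 0.19  0.12  1.91 -0.    1.12  1.71]
```

```bash
python3 -m crank '[[1,[0.015,0.017,0],[0,0,0]],[1,[0.03,0.034,0],[0,0,0]],[1,[0.035,0.04,0],[0,0,0]],[1,[0.035,0.04,0],[0,0,0]],[1,[0.03,0.034,0],[0,0,0]],[1,[0.02,0.022,0],[0,0,0]],[1,[0.005,0.006,0],[0,0,0]],[1,[0,0,0],[0,0,0]]]' 25; python3 - <<'E'
from h import *
goto(.632,.0138,.12,92.7)
E
```

```text
time_s: 26.3
eef_pos: [0.6238, 0.0151, 0.1493]
eef_rot: [1.0, 0.023, -0.007, -0.001]
force: [0.5, -0.6, -2.6]
finger_gap: 0.451
t 26.3 pos [0.6238 0.0151 0.1493] turn [-0.18  0.75 -0.04] shift now-frame [0.0085 0.0018 0.0292] shift after turn [0.0081 0.0017 0.0293] gap 39.7 F [ 0.5 -0.6 -2.6] j [-0.17  0.41  1.56  0.    1.18  1.36]
```

```bash
python3 -m crank '[[1,[0.009,0.002,0.01],[-0.2,0.8,0]],[1,[0,0,0.012],[0,0,0]],[1,[0,0,0],[0,0,0]]]' 25; python3 - <<'E'
from h import *
goto(.632,.0138,.053,92.7)
s=cam("scene"); crop(s,"s13.png",255,130,130,100,6)
c=cam("top"); crop(c,"d2.png",210,150,100,75,8)
E
```

```text
time_s: 26.68
eef_pos: [0.6309, 0.0165, 0.1245]
eef_rot: [1.0, 0.025, -0.001, -0.0]
force: [-0.4, 0.1, -1.6]
finger_gap: 0.45
t 26.675 pos [0.6309 0.0165 0.1245] turn [-0.03  0.06  0.13] shift now-frame [0.0011 0.0028 0.0715] shift after turn [0.001  0.0027 0.0715] gap 39.6 F [-0.4  0.1 -1.6] j [-0.16  0.45  1.56  0.    1.13  1.36]
```

View pics/s13.png

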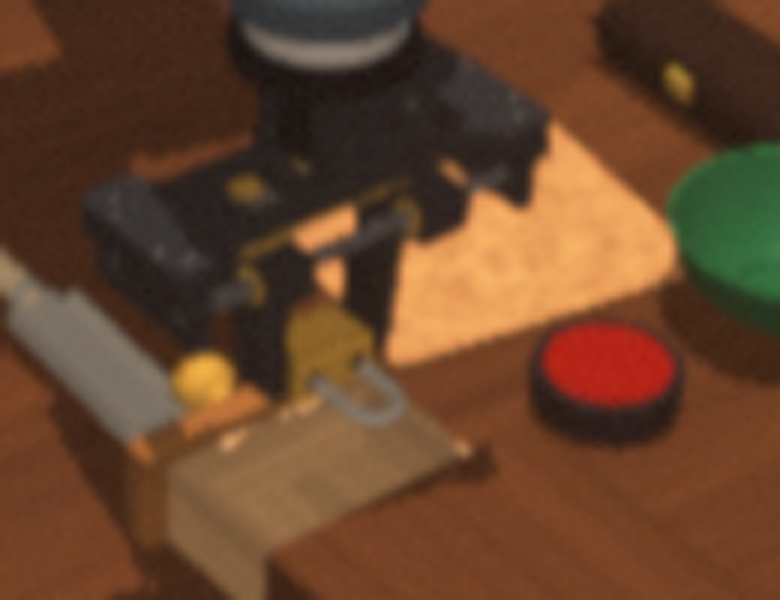

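View pics/d2.png

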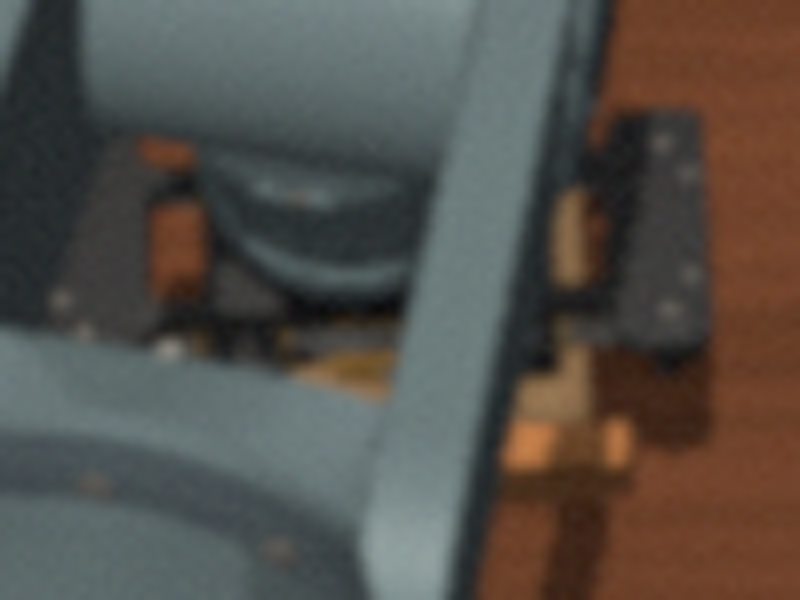

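```bash
python3 - <<'E'
from h import *
s=cam("scene")
P=[(.6095,.0619,.058),(.6126,-.0369,.058),(.5902,.0792,.067),(.5962,-.0551,.067),(.6984,-.0518,.08)]
print(((w2p(s,P)+.5-[265,180])*8).round())
# held lock crown/ corners expected from TCP, in s13 crop (255,130,6x)
g=get_state(); p=np.array(g["eef_pos"]); a=np.radians(2.7); L=lambda x,y,z:p+[x*np.cos(a)-y*np.sin(a),x*np.sin(a)+y*np.cos(a),z-.0297]
print(((w2p(s,[L(.053,0,.011),L(.015,.02,.022),L(.015,-.02,.022),L(.015,-.02,0),L(.05,0,.011)])+.5-[255,130])*6).round())
E
```

```text
[[410. 100.]
 [166. 210.]
 [419.  31.]
 [ 91. 181.]
 [280. 327.]]
[[395. 413.]
 [376. 328.]
 [300. 363.]
 [299. 404.]
 [391. 409.]]
```

```bash
python3 -m crank '[[1,[0.001,0.003,0.012],[0,0,0]],[1,[0,0,0.012],[0,0,0]],[1,[0,0,0.008],[0,0,0]],[1,[0,0,0],[0,0,0]]]' 25; python3 - <<'E'
from h import *
goto(.632,.0138,.0517,92.7)
s=cam("scene"); crop(s,"s14.png",255,130,130,100,6)
E
```

```text
time_s: 27.32
eef_pos: [0.6336, 0.0126, 0.0924]
eef_rot: [1.0, 0.024, 0.001, 0.0]
force: [0.8, 0.4, -1.4]
finger_gap: 0.453
t 27.325 pos [0.6336 0.0126 0.0924] turn [ 0.02 -0.15  0.1 ] shift now-frame [-0.0016 -0.0013  0.0407] shift after turn [-0.0015 -0.0012  0.0407] gap 39.8 F [ 0.8  0.4 -1.4] j [-0.17  0.5   1.57  0.    1.07  1.35]
```

View pics/s14.png

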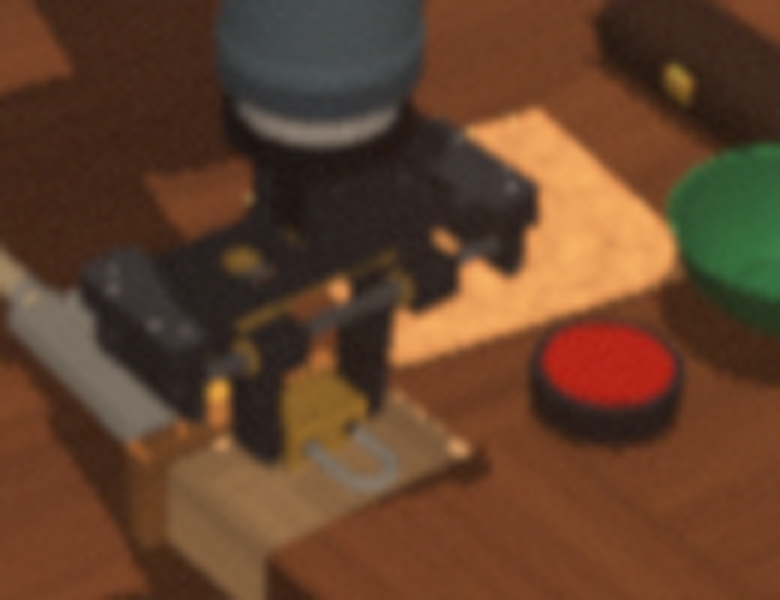

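```bash
python3 -m crank '[[1,[-0.001,-0.001,0.008],[0,0,0]],[1,[0,0,0.008],[0,0,0]],[1,[0,0,0.006],[0,0,0]],[1,[0,0,0],[0,0,0]]]' 25; python3 - <<'E'
from h import *
goto(.632,.0138,.0517,92.7)
E
```

```text
time_s: 27.88
eef_pos: [0.6331, 0.0136, 0.0697]
eef_rot: [1.0, 0.024, 0.002, 0.0]
force: [-0.3, 0.1, -0.9]
finger_gap: 0.448
t 27.875 pos [0.6331 0.0136 0.0697] turn [ 0.04 -0.23  0.1 ] shift now-frame [-0.0012 -0.0002  0.018 ] shift after turn [-0.0011 -0.0002  0.018 ] gap 39.4 F [-0.3  0.1 -0.9] j [-0.17  0.53  1.57  0.    1.03  1.36]
```

No contact. Continuing down gently.

```bash
python3 -m crank '[[1,[-0.001,0,0.006],[0,-0.2,0]],[1,[0,0,0.006],[0,0,0]],[1,[0,0,0.003],[0,0,0]],[1,[0,0,0],[0,0,0]]]' 25; python3 -m crank '[[1,[0,0,0.002],[0,0,0]],[1,[0,0,0],[0,0,0]]]' 25
```

```text
time_s: 28.38
eef_pos: [0.6323, 0.0135, 0.0539]
eef_rot: [1.0, 0.024, 0.0, 0.0]
force: [-0.9, -0.2, -1.9]
finger_gap: 0.45
time_s: 28.62
eef_pos: [0.6325, 0.0135, 0.052]
eef_rot: [1.0, 0.024, 0.001, 0.0]
force: [0.4, -0.2, -1.3]
finger_gap: 0.45
```

```bash
python3 - <<'E'
from h import *
goto(.632,.0138,.0517,92.7)
s=cam("scene"); crop(s,"s15.png",255,130,130,100,6)
E
```

```text
t 28.625 pos [0.6325 0.0135 0.052 ] turn [ 0.05 -0.06  0.1 ] shift now-frame [-0.0005 -0.0003  0.0003] shift after turn [-0.0005 -0.0003  0.0003] gap 39.6 F [ 0.4 -0.2 -1.3] j [-0.17  0.56  1.58 -0.    1.01  1.36]
```

View pics/s15.png

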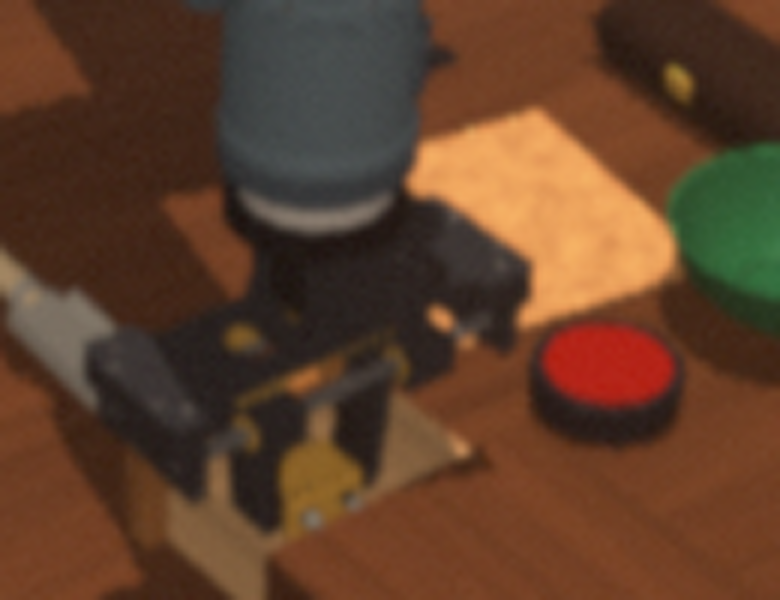

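```bash
python3 -m crank '[[1,[0,0,0.0015],[0,0,0]],[1,[0,0,0],[0,0,0]]]' 25; python3 -m crank '[[1,[0,0,0.0015],[0,0,0]],[1,[0,0,0],[0,0,0]]]' 25
```

```text
time_s: 28.92
eef_pos: [0.6336, 0.0134, 0.0519]
eef_rot: [1.0, 0.024, 0.002, 0.001]
force: [-0.0, 1.3, -0.8]
finger_gap: 0.452
time_s: 29.18
eef_pos: [0.6347, 0.0134, 0.0518]
eef_rot: [1.0, 0.024, 0.003, 0.001]
force: [-0.3, 0.6, -2.8]
finger_gap: 0.451
```

```bash
python3 -m crank '[[0.04,[0,0,0],[0,0,0]],[0.0,[0,0,0],[0,0,0]],[-0.1,[0,0,0],[0,0,0]],[-0.14,[0,0,0],[0,0,0]],[-0.14,[0,0,0],[0,0,0]]]' 10; python3 - <<'E'
from h import *
goto(.632,.0138,.15,92.7)
E
```

```text
time_s: 29.8
eef_pos: [0.6345, 0.0133, 0.0514]
eef_rot: [1.0, 0.024, 0.003, 0.001]
force: [0.4, -0.2, -1.0]
finger_gap: 0.571
t 29.8 pos [0.6345 0.0133 0.0514] turn [ 0.09 -0.31  0.1 ] shift now-frame [-0.0019 -0.0005 -0.0986] shift after turn [-0.0025 -0.0006 -0.0986] gap 50.2 F [ 0.4 -0.2 -1. ] j [-0.17  0.56  1.57 -0.    1.    1.36]
```

Released at a 50 mm gap. Rising straight up, then back out of view of the cameras.

```bash
python3 -m crank '[[-0.14,[-0.001,0,-0.01],[0,0,0]],[-0.14,[0,0,-0.02],[0,0,0]],[-0.14,[0,0,-0.03],[0,0,0]],[-0.14,[0,0,-0.04],[0,0,0]],[-0.14,[0,0,-0.05],[0,0,0]],[-0.14,[0,0,-0.04],[0,0,0]],[-0.14,[-0.05,-0.03,0],[0,0,0]],[-0.14,[-0.05,-0.05,0],[0,0,0]],[-0.14,[-0.05,-0.055,0],[0,0,0]],[-0.14,[-0.05,-0.055,0],[0,0,0]],[-0.14,[-0.03,-0.055,0],[0,0,0]],[-0.14,[-0.02,-0.055,0],[0,0,0]],[-0.14,[0,-0.055,0],[0,0,0]],[-0.14,[0,-0.03,0],[0,0,0]],[-0.14,[0,0,0],[0,0,0]]]' 10; python3 - <<'E'
from h import *
c=cam("top"); crop(c,"t9.png",300,220,90,80,8); crop(c,"d9.png",220,160,80,60,8);cv2.imwrite("pics/top9.png",c["color"][:,:,::-1])
s=cam("scene"); crop(s,"s16.png",150,140,220,120,3.5)
E
```

```text
time_s: 31.68
eef_pos: [0.3819, 0.3732, 0.2675]
eef_rot: [1.0, 0.023, 0.019, -0.002]
force: [0.5, -0.1, -0.1]
finger_gap: 0.57
```

View pics/d9.png

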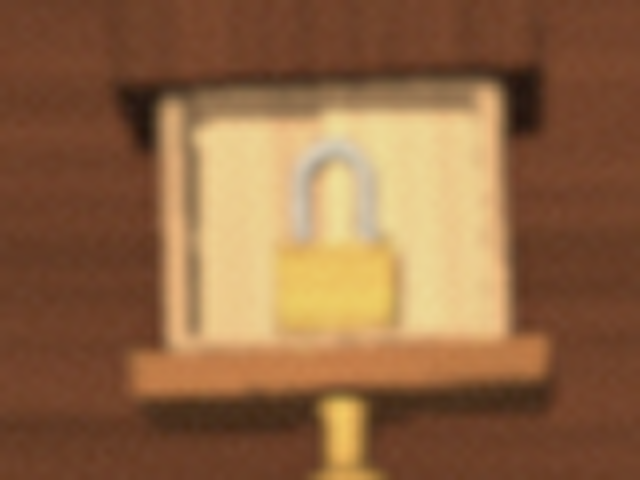

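View pics/t9.png

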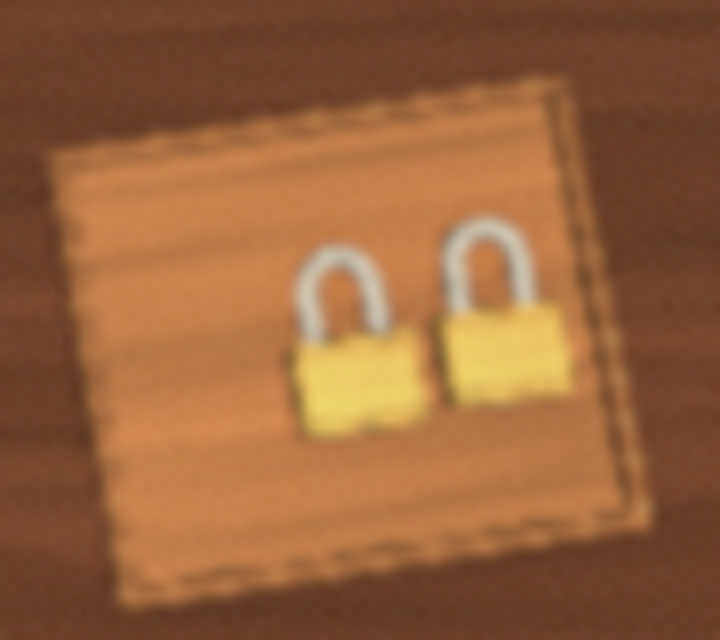

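View pics/s16.png

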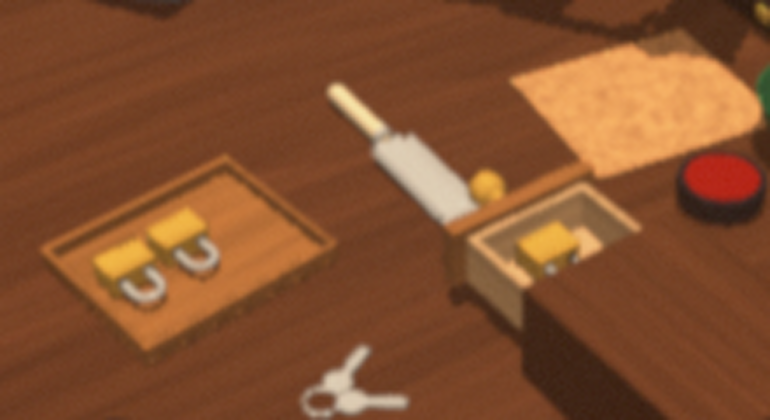

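View pics/top9.png

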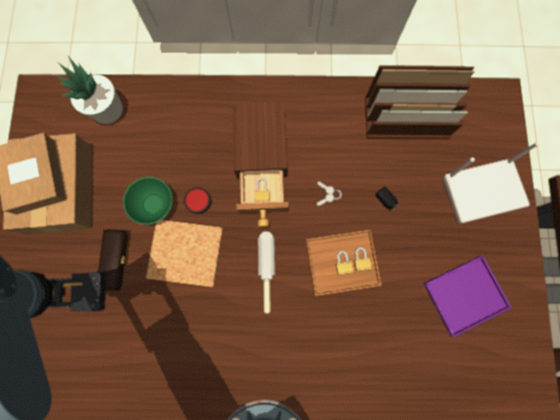

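```bash
python3 -c "
from workcell import job,get_state
s=get_state();print(s['time_s'],s['force'],abs(s['qd']).max());print(job.job_done())"
```

```text
31.775 [-0.09012781 -0.74529776 -0.04545289] 0.02857096190124728
the job is handed in; nothing more can be done
None
```

I handed the job in at 31.8 s. The worn padlock lies in the drawer, and the two good ones are shut in the tray.

- **Finding the worn one:** I squeezed each padlock home with 18 N, then eased to 3 N.
  - The left one (largest y) was worn. It sprang back to about 67.5 mm over all.
  - The middle and right ones stayed latched at about 60 mm.
- **Moving it:** I lifted the left padlock by its ends, set it on the mat and regripped it by the sides of its block. I then lowered it to the drawer floor and let go there.

**Last checks:**
- The final pictures show the worn padlock flat on the drawer floor with its shackle out, well inside the walls and front.
- The other two lie flat in the tray with visibly shorter shackles.
- The bystanders look unmoved by eye in the top view, and the gripper is clear of everything.

**Checks that disagreed or were less certain:**
- The scene camera sits about 2 pixels off the top camera. The offset was the same for the gripped padlock and the drawer, so it did not affect the placing.
- The wrist force did not clearly show the touchdown in the drawer. I judged it from the height stopping at the floor value.
- The fingertips pressed the tray floor once with about 20 N before the first squeeze.
- The drawer may have slid about a millimetre.

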